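# Return four containers to their fitted stands

### The arm

A 6-joint arm with a two-finger parallel gripper is mounted at the origin on a cart in front of the work surface, level with it; the furniture and walls round the work are solid. World frame = base frame: x ahead of the robot, y to its left, z up, the work surface at z = 0. Lengths are in m, angles in degrees, forces in N, time in s.
With the tool pointing down it reaches from about 0.375 to 0.9 m from the base axis. Payload 3.1 kg.
Tool frame: the origin (TCP) lies midway between the tips of the shut fingers; the grasp point (between the pads) lies 19 mm behind it; z points along the fingers, y is the line along which they close (so a half turn about z gives the same grasp; the last joint's range is limited). The gripper opens to 87 mm and grips with 3 to 60 N. Pads are 19 mm wide; open, the fingers measure 117 mm over their backs; the gripper's body (75 mm by 190 mm) begins 51 mm behind the grasp point.
Start: joints at [59.33, 30.224, 82.088, -0, 67.689, -10.227], TCP at [0.218, 0.586, 0.223] pointing down, gripper open.
Joint ranges: [-176.69, 176.69], [-43.24, 126.21], [12.49, 139.97], [-82, 262], [0, 151.66], [-163.58, 163.58]. Speed limits (degrees/s): [159.86, 159.86, 180, 180, 180, 180].

### API

Orientations are given as a 3x3 rotation matrix whose columns are the frame's x, y, z axes.
In Python, from rig import read_state, optics, bot gives the robot as it stands. The module is installed in compiled form; this text tells all that it offers.
- The arm moves only by the tool send_rows, never from a script. Its argument "commands" is a list of rows, each a list of 7 numbers: the turn, a rotation vector about the tool's x, y, z in units of 5 degrees (1.0 is 5 degrees), then the shift along the tool's x, y, z in units of 30 mm (1.0 is 30 mm), then the opening, from 0 (shut) to 1 (fully open). In form: [[rx, ry, rz, tx, ty, tz, gripper], ...]. A call has 1 to 20 rows; each row is the pose to reach, as a shift and turn from the pose commanded when the call began, along the tool's axes at that moment; what a row does not reach only later rows make up. A row lasts 1/12 s, in which the tool goes at most 41.7 mm and 7.16 degrees, less where a joint would pass 70% of its speed; a pose out of reach is approached as far as the arm can. A call with a gripper value outside its range is refused whole. The fingers move at their own pace and stop on an object; the grip force is fixed at half the most. Time passes only in rows, so rows that repeat a pose let the fingers close. It gives the time, the measured TCP pose, the force, the opening and the grip force at its end, in the units of the state.
- read_state(): the state, without advancing time (a new reading comes with each control period).
- optics.capture(name): name is "scene" or "top"; returns a dict with "image" (420x560x3 uint8, blue, green, red), "intrinsics" (3x3 intrinsics, pixels), "extrinsics" (4x4, takes a point from world to camera coordinates). Camera axes: x right, y down, z forward; pixel columns grow to the right and rows downward; lengths in m; the calibration is good to about 2 mm. A picture is of the moment at which its call begins. There is no depth.
- bot.hand_in(): hands the job in; it is judged then, once.
The state is a dict: "time_s": time; "joint_positions": joint angles; "qvel": joint speeds; "tau": joint torques, N m; "position": TCP position; "tcp_rot": TCP orientation; "force": force on the tool from outside, world axes, zero at the start; "moment": the same for the moment, N m; "opening": opening from 0.0 (shut) to 1.0 (fully open); "grasp_force": force on a finger pad.
Only numpy, scipy, OpenCV 4.12 (cv2) and the standard library are available. Lean on these libraries where they do the work, as an engineer would, in place of code of your own. Each camera call takes 0.05 s, during which the arm holds its last target. There are 200 camera calls.

### The job

Put the four closed containers away upright, each standing right down in the well of the stand made for it: the square jar in the square stand, and the wide specimen cup, the medium bottle and the small bottle in the wide, medium and small round stands. Keep every container upright while you handle it, and leave the round tally counter where it is.

Things in the scene. Friction and masses are not known exactly. Their poses are not given: they have to be found in the camera images.
- specimen_cup: wide round screw-top specimen cup, 64 mm tall, orange lid 58 mm in diameter (top 12 mm) over a white body that tapers evenly from 52 mm across just under the lid (52 mm up) to a foot 44 mm across; take it by the body below the lid. Loose, light. Origin: centre of its underside, z up.
- medium_bottle: medium round reagent bottle with white screw cap, 98 mm tall, 46 mm in diameter, straight-sided up to 56 mm, then a tapering shoulder to 80 mm and the narrower cap. Loose. Origin: centre of its underside, z up.
- small_bottle: small round reagent bottle with red screw cap, 58 mm tall, 30 mm in diameter, straight-sided up to 31 mm above its foot, tapering above that under the cap (to 20 mm across at 44 mm; the cap gives no grip). Loose. Origin: centre of its underside, z up.
- square_jar: square clear staining jar with violet contents and a clear lid with a knob (the lid stays on), 108 mm tall; body 59 mm square up to 88 mm, lid 62 mm square above. Loose. Origin: centre of its underside, x and y along its sides, z up.
- wide_stand: fixed round stand, white plastic, black rubber pad in its well; the widest round well, clear diameter 76 mm, outer rim diameter 84 mm (three small lugs 5 mm high stick out 6 to 8 mm more), rim 16 mm high; well floor 4 mm above the worktop. Origin: centre of the underside, z up; its yaw does not matter.
- medium_stand: fixed round stand, white plastic, black rubber pad in its well; the medium round well, clear diameter 62 mm, outer rim diameter 70 mm (three small lugs 5 mm high stick out 6 to 8 mm more), rim 16 mm high; well floor 4 mm above the worktop. Origin: centre of the underside, z up; its yaw does not matter.
- small_stand: fixed round stand, white plastic, black rubber pad in its well; the smallest round well, clear diameter 46 mm, outer rim diameter 54 mm (three small lugs 5 mm high stick out 6 to 8 mm more), rim 16 mm high; well floor 4 mm above the worktop. Origin: centre of the underside, z up; its yaw does not matter.
- square_stand: fixed square stand, white plastic, black rubber pad in its well; clear width 76 mm, outer width 84 mm, rim 16 mm high; well floor 4 mm above the worktop. Origin: centre of the underside, x and y along its sides, z up.
- tally_counter: low round white hand tally counter, 52 mm wide, 22 mm high, lying loose on the worktop among the containers; not to be moved. Origin: centre of its underside.
Mind the look-alikes: they are no part of the job. What is shaped like the medium_bottle but turquoise or yellow is not meant. Leave any orange look-alike of the small_bottle alone.

How it is judged:
By the outcome, as a careful person would: the job done as asked, in the order asked, and still so for the second after the job is handed in, with the robot touching nothing.
It also fails if it takes over 112 s, if anything falls off the work surface, if the arm or the gripper's body presses on something with over 40 N, if the wrist force passes 120 N, or if a joint passes its speed limit or range.

## Working session

There is one attempt and no reset: what is moved stays moved. The work goes in short steps, Python scripts to look and compute and a tool call to move; the robot and the scene stay as the last step left them, time stands still between calls to the robot, and variables do not carry over. Pictures are saved under pics/ and viewed, at most 14 in all, crops included, and the job is handed in when it is done.

Besides the shell and the picture viewer there is one more tool, called after "Request:" as name(argument=value, ...), one argument or row to a line, values as JSON. send_rows: Moves the arm, as the interface text tells. Its arguments: {"type":"object","properties":{"commands":{"type":"array","items":{"type":"array","items":{"type":"number"}}}},"required":["commands"]}

```bash
mkdir -p pics; python3 - <<'E'
from rig import read_state, optics
import cv2,numpy as np,pickle
s=read_state();print(s['position'],s['tcp_rot'],s['force'],s['opening'],s['time_s'])
d={}
for n in('scene','top'):
    c=optics.capture(n);d[n]=c;cv2.imwrite(f'pics/{n}0.png',c['image'])
    E=np.array(c['extrinsics']);print(n,np.array(c['intrinsics']).tolist(),(-E[:3,:3].T@E[:3,3]).round(3),E[:3,:3].round(3).tolist())
pickle.dump(d,open('cap0.pkl','wb'))
E
```

```text
[0.2178996  0.58500655 0.22156984] [[-9.37030929e-01  3.49244665e-01 -1.09657703e-03]
 [ 3.49246188e-01  9.37029123e-01 -1.87681661e-03]
 [ 3.72056426e-04 -2.14161056e-03 -9.99997638e-01]] [ 0.10087477 -0.10248303 -0.53978312] 1.0008368639963643 0.0
scene [[385.5308144176604, 0.0, 281.7774444357331], [0.0, 385.5308144176604, 215.84009875721335], [0.0, 0.0, 1.0]] [-0.02  -0.559  0.699] [[0.743, -0.67, 0.02], [-0.407, -0.475, -0.78], [0.532, 0.571, -0.626]]
top [[531.1604916339921, 0.0, 278.1427711703168], [0.0, 531.1604916339921, 222.85894199826592], [0.0, 0.0, 1.0]] [0.257 0.068 1.662] [[-0.003, -1.0, 0.016], [-0.986, 0.0, -0.167], [0.167, -0.017, -0.986]]
```

View pics/scene0.png

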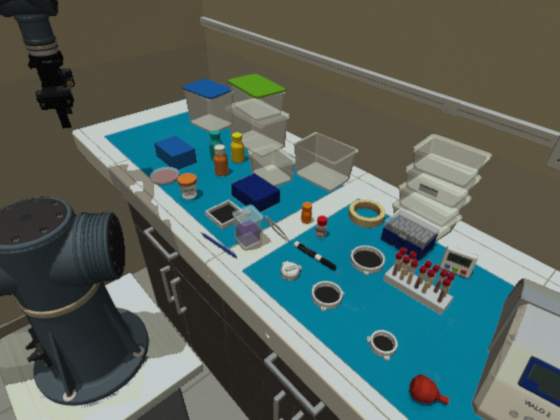

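View pics/top0.png

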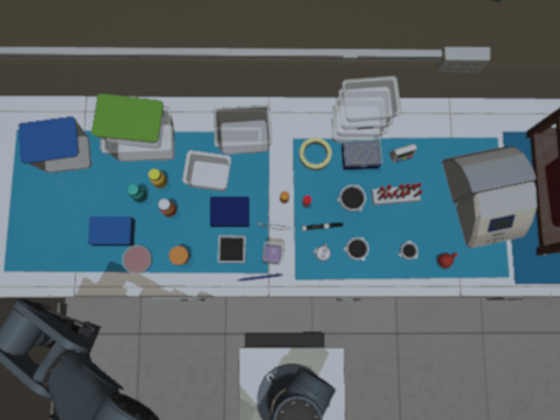

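The candidates are listed below, with top-view and scene-view pixels.
- **Specimen cup:** orange lid at top (179,255), scene (188,187). The pink dish at top (136,259) is not it.
- **Medium bottle:** brown with a white cap at top (167,207), scene (221,160). The look-alikes are turquoise (136,191) and yellow (157,177).
- **Small bottle:** red cap at top (307,200), scene (321,226). The orange look-alike is at top (284,197).
- **Square jar:** violet at top (272,252).
- **Stands:** square (232,249), wide (352,198), medium (358,249), small (409,250).
- **Tally counter:** top (323,253).

Next I'll check these choices in one close crop.

```bash
cat > h.py <<'E'
import numpy as np,cv2
from rig import read_state,optics
def P(c):
    E=np.array(c['extrinsics']);return np.array(c['intrinsics']),E[:3,:3],E[:3,3]
def ray(c,uv):
    K,R,t=P(c);d=R.T@np.linalg.solve(K,[uv[0],uv[1],1]);return -R.T@t,d/np.linalg.norm(d)
def onz(c,uv,z):
    o,d=ray(c,uv);return o+d*(z-o[2])/d[2]
def tri(c1,u1,c2,u2):
    (a,d),(b,e)=ray(c1,u1),ray(c2,u2)
    s=np.linalg.lstsq(np.c_[d,-e],b-a,rcond=None)[0]
    p,q=a+s[0]*d,b+s[1]*e;return (p+q)/2,np.linalg.norm(p-q)
def proj(c,p):
    K,R,t=P(c);x=K@(R@np.asarray(p)+t);return x[:2]/x[2]
def blob(c,box,lo,hi):
    "largest HSV blob in box (u0,v0,u1,v1): contour in full pixels"
    u0,v0,u1,v1=box;h=cv2.cvtColor(c['image'],cv2.COLOR_BGR2HSV)[v0:v1,u0:u1]
    m=cv2.inRange(h,np.array(lo),np.array(hi))
    if lo[0]<0: m|=cv2.inRange(h,np.array([180+lo[0],lo[1],lo[2]]),np.array([180,hi[1],hi[2]]))
    k,_=cv2.findContours(m,cv2.RETR_EXTERNAL,cv2.CHAIN_APPROX_NONE)
    return max(k,key=cv2.contourArea).reshape(-1,2)+[u0,v0]
E
python3 - <<'E'
import pickle,cv2,numpy as np
d=pickle.load(open('cap0.pkl','rb'))
t=d['top']['image'][160:280,150:430];s=d['scene']['image'][125:365,145:455]
a=cv2.resize(t,(700,300),interpolation=cv2.INTER_CUBIC);cv2.imwrite('pics/crop_top.png',a)
cv2.imwrite('pics/crop_sc.png',cv2.resize(s,None,fx=2.5,fy=2.5,interpolation=cv2.INTER_CUBIC))
E
```

```text
(no output)
```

View pics/crop_top.png

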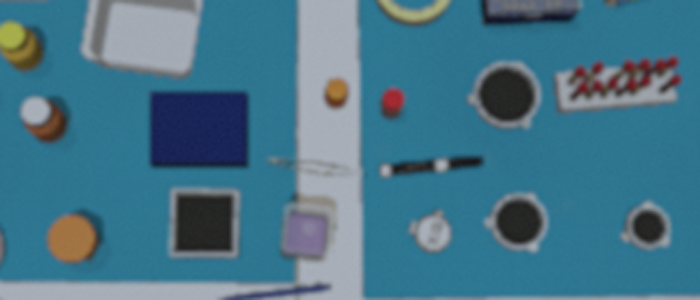

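View pics/crop_sc.png

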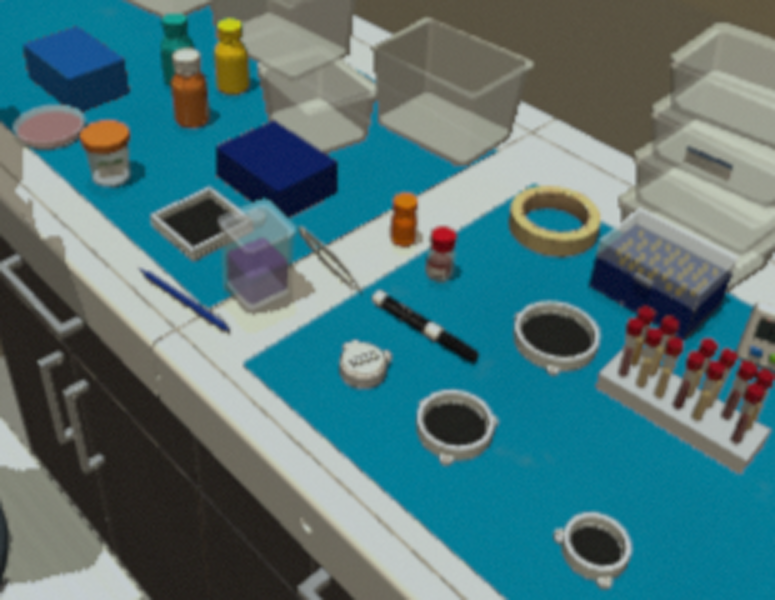

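The crops confirm every choice. Next I'll measure.

```bash
cat > m.py <<'E'
from h import *
import pickle,sys
d=pickle.load(open('cap0.pkl','rb'));T,S=d['top'],d['scene']
def cen(k): m=cv2.moments(k.astype(np.float32).reshape(-1,1,2));return np.array([m['m10']/m['m00'],m['m01']/m['m00']])
def show(n,bt,bs,lo,hi,z,lo2=None,hi2=None):
    kt=blob(T,bt,lo,hi);ks=blob(S,bs,lo2 or lo,hi2 or hi)
    p,g=tri(T,cen(kt),S,cen(ks))
    print(n,'areas',cv2.contourArea(kt),cv2.contourArea(ks),'tri',p.round(4),'gap',round(g,4),'| top@z',onz(T,cen(kt),z)[:2].round(4),'scene@z',onz(S,cen(ks),z)[:2].round(4))
    W=np.array([onz(T,u,z)[:2] for u in kt],np.float32);(c,r)=cv2.minEnclosingCircle(W);R=cv2.minAreaRect(W)
    print('   circ',np.round(c,4),round(r*2000,1),'mm; rect',np.round(R[0],4),np.round(R[1],4),round(R[2],1))
show('cup lid',(165,240,195,270),(172,170,205,200),(5,120,80),(20,255,255),.064)
show('med cap',(155,193,178,212),(212,140,230,154),(0,0,120),(180,60,255),.098)
show('small cap',(298,190,318,212),(314,212,330,228),(-12,120,60),(8,255,255),.058)
show('orange la',(275,188,294,206),(300,198,315,225),(5,120,60),(20,255,255),.055)
show('violet',(255,235,292,270),(230,210,270,250),(115,30,40),(165,255,255),.05)
b=(0,0,0),(180,255,75)
D=lambda n,bt,bs:show(n,bt,bs,(0,0,0),(180,140,70),.010)
D('wide',(335,180,370,218),(345,240,390,280));D('med',(343,233,375,268),(308,278,346,312))
D('small',(398,238,424,264),(368,326,400,360));D('square',(215,233,250,268),(203,198,242,230))
show('tally',(312,243,335,265),(278,258,304,282),(0,0,110),(180,70,255),.022)
E
python3 m.py
```

```text
cup lid areas 220.0 165.5 tri [0.428  0.3438 0.055 ] gap 0.0039 | top@z [0.4288 0.3415] scene@z [0.4199 0.3319]
   circ [0.4282 0.3415] 53.9 mm; rect [0.4291 0.3417] [0.0515 0.0484] 89.9
med cap areas 85.0 39.5 tri [0.5785 0.3856 0.0945] gap 0.0023 | top@z [0.5787 0.3843] scene@z [0.574  0.3805]
   circ [0.5788 0.385 ] 35.9 mm; rect [0.5788 0.385 ] [0.0306 0.0329] 0.0
small cap areas 42.0 63.0 tri [ 0.6038 -0.0478  0.0451] gap 0.0008 | top@z [ 0.6014 -0.0471] scene@z [ 0.5912 -0.0577]
   circ [ 0.6013 -0.0467] 27.3 mm; rect [ 0.6013 -0.0467] [0.0221 0.0218] 0.0
orange la areas 44.5 148.0 tri [0.6172 0.0221 0.023 ] gap 0.0016 | top@z [0.6108 0.0225] scene@z [ 0.5864 -0.005 ]
   circ [0.6114 0.0242] 30.2 mm; rect [0.6114 0.0227] [0.0186 0.0285] 89.8
violet areas 223.5 378.5 tri [0.4368 0.061  0.0267] gap 0.0021 | top@z [0.4351 0.0606] scene@z [0.42   0.0399]
   circ [0.4341 0.0606] 61.3 mm; rect [0.4363 0.06  ] [0.0488 0.049 ] 89.8
wide areas 303.5 305.5 tri [ 0.6187 -0.1967  0.0049] gap 0.0004 | top@z [ 0.6178 -0.196 ] scene@z [ 0.6139 -0.1992]
   circ [ 0.6184 -0.196 ] 66.5 mm; rect [ 0.6183 -0.1955] [0.0619 0.0643] 0.0
med areas 203.0 275.0 tri [ 0.4556 -0.2076  0.0045] gap 0.0013 | top@z [ 0.4554 -0.2071] scene@z [ 0.4513 -0.21  ]
   circ [ 0.4558 -0.2067] 53.5 mm; rect [ 0.4562 -0.2069] [0.0507 0.0505] 89.9
small areas 92.5 190.5 tri [ 0.4491 -0.3712  0.0046] gap 0.0009 | top@z [ 0.4488 -0.3701] scene@z [ 0.4451 -0.3724]
   circ [ 0.4489 -0.3696] 37.0 mm; rect [ 0.4482 -0.3704] [0.0315 0.0352] 87.6
square areas 418.5 235.5 tri [0.452  0.1896 0.007 ] gap 0.007 | top@z [0.4547 0.1877] scene@z [0.4467 0.1877]
   circ [0.4542 0.1868] 90.5 mm; rect [0.4551 0.1867] [0.066 0.066] 89.9
tally areas 164.5 216.0 tri [ 0.4417 -0.0973  0.0098] gap 0.001 | top@z [ 0.4407 -0.0963] scene@z [ 0.4331 -0.1052]
   circ [ 0.4425 -0.0964] 53.0 mm; rect [ 0.4398 -0.0972] [0.0454 0.0453] 32.8
```

```bash
cat > go.py <<'E'
# usage: go.py x y z yawx   (tool pointing down, tool x axis at world angle yawx)
from h import *
import sys
from scipy.spatial.transform import Rotation as Ro
s=read_state();R=np.array(s['tcp_rot']);p=np.array(s['position'])
a=[float(v) for v in sys.argv[1:]];y=np.radians(a[3])
G=np.array([[np.cos(y),np.sin(y),0],[np.sin(y),-np.cos(y),0],[0,0,-1]])
print('at',p.round(4),'yaw',np.degrees(np.arctan2(R[1,0],R[0,0])).round(1),'open',round(s['opening'],3),'F',np.round(s['force'],1),'t',round(s['time_s'],2),'q',np.round(s['joint_positions'],0))
print('row',(Ro.from_matrix(R.T@G).as_rotvec()*180/np.pi/5).round(3),(R.T@(np.array(a[:3])-p)/.03).round(3))
E
python3 go.py .436 .0605 .18 180
python3 - <<'E'
from m import *
print('tube',tri(T,(380.4,196),S,(399,255.8)),'box',tri(T,(344,167),S,(383.8,229.8)))
E
```

```text
at [0.2179 0.5851 0.2217] yaw 159.6 open 0.996 F [0.  1.  0.1] t 0.1 q [ 59.  30.  82.  -0.  68. -10.]
row [-0.022 -0.008 -4.088] [-12.918 -13.843   1.411]
cup lid areas 220.0 165.5 tri [0.428  0.3438 0.055 ] gap 0.0039 | top@z [0.4288 0.3415] scene@z [0.4199 0.3319]
   circ [0.4282 0.3415] 53.9 mm; rect [0.4291 0.3417] [0.0515 0.0484] 89.9
med cap areas 85.0 39.5 tri [0.5785 0.3856 0.0945] gap 0.0023 | top@z [0.5787 0.3843] scene@z [0.574  0.3805]
   circ [0.5788 0.385 ] 35.9 mm; rect [0.5788 0.385 ] [0.0306 0.0329] 0.0
small cap areas 42.0 63.0 tri [ 0.6038 -0.0478  0.0451] gap 0.0008 | top@z [ 0.6014 -0.0471] scene@z [ 0.5912 -0.0577]
   circ [ 0.6013 -0.0467] 27.3 mm; rect [ 0.6013 -0.0467] [0.0221 0.0218] 0.0
orange la areas 44.5 148.0 tri [0.6172 0.0221 0.023 ] gap 0.0016 | top@z [0.6108 0.0225] scene@z [ 0.5864 -0.005 ]
   circ [0.6114 0.0242] 30.2 mm; rect [0.6114 0.0227] [0.0186 0.0285] 89.8
violet areas 223.5 378.5 tri [0.4368 0.061  0.0267] gap 0.0021 | top@z [0.4351 0.0606] scene@z [0.42   0.0399]
   circ [0.4341 0.0606] 61.3 mm; rect [0.4363 0.06  ] [0.0488 0.049 ] 89.8

[... 435 characters left out ...]
0046] gap 0.0009 | top@z [ 0.4488 -0.3701] scene@z [ 0.4451 -0.3724]
   circ [ 0.4489 -0.3696] 37.0 mm; rect [ 0.4482 -0.3704] [0.0315 0.0352] 87.6
square areas 418.5 235.5 tri [0.452  0.1896 0.007 ] gap 0.007 | top@z [0.4547 0.1877] scene@z [0.4467 0.1877]
   circ [0.4542 0.1868] 90.5 mm; rect [0.4551 0.1867] [0.066 0.066] 89.9
tally areas 164.5 216.0 tri [ 0.4417 -0.0973  0.0098] gap 0.001 | top@z [ 0.4407 -0.0963] scene@z [ 0.4331 -0.1052]
   circ [ 0.4425 -0.0964] 53.0 mm; rect [ 0.4398 -0.0972] [0.0454 0.0453] 32.8
tube (array([ 0.61073194, -0.27500556,  0.07762401]), np.float64(0.007657485090095647)) box (array([ 0.71395283, -0.17043579,  0.03020076]), np.float64(0.002913412687693644))
```

Request:
send_rows(
  commands=[
    [0,0,-2,-6.5,-6.9,0.7,1],
    [0,0,-4.09,-12.92,-13.84,1.41,1],
    [0,0,-4.09,-12.92,-13.84,1.41,1],
    [0,0,-4.09,-12.92,-13.84,1.41,1],
    [0,0,-4.09,-12.92,-13.84,1.41,1],
    [0,0,-4.09,-12.92,-13.84,1.41,1],
    [0,0,-4.09,-12.92,-13.84,1.41,1],
    [0,0,-4.09,-12.92,-13.84,1.41,1],
    [0,0,-4.09,-12.92,-13.84,1.41,1],
    [0,0,-4.09,-12.92,-13.84,1.41,1],
    [0,0,-4.09,-12.92,-13.84,1.41,1],
    [0,0,-4.09,-12.92,-13.84,1.41,1],
    [0,0,-4.09,-12.92,-13.84,1.41,1],
    [0,0,-4.09,-12.92,-13.84,1.41,1],
    [0,0,-4.09,-12.92,-13.84,1.41,1],
    [0,0,-4.09,-12.92,-13.84,1.41,1],
    [0,0,-4.09,-12.92,-13.84,1.41,1],
    [0,0,-4.09,-12.92,-13.84,1.41,1],
    [0,0,-4.09,-12.92,-13.84,1.41,1],
  ],
)

```text
time_s: 1.68
position: [0.4356, 0.0624, 0.1803]
tcp_rot: [[-1.0, -0.002, -0.001], [-0.002, 1.0, 0.0], [0.001, 0.0, -1.0]]
force: [0.3, -0.5, -0.7]
opening: 1.004
grasp_force: 0.0
```

```bash
python3 go.py .436 .0605 .050 180; python3 - <<'E'
from h import *
c=optics.capture('scene');cv2.imwrite('pics/a1.png',cv2.resize(c['image'][120:330,150:400],None,fx=3,fy=2.8,interpolation=cv2.INTER_CUBIC))
E
```

```text
at [0.4356 0.0624 0.1803] yaw -179.9 open 1.004 F [ 0.3 -0.5 -0.7] t 1.68 q [ -6.  20. 110.   0.  50. -97.]
row [ 0.002 -0.007  0.026] [-0.017 -0.066  4.342]
```

View pics/a1.png

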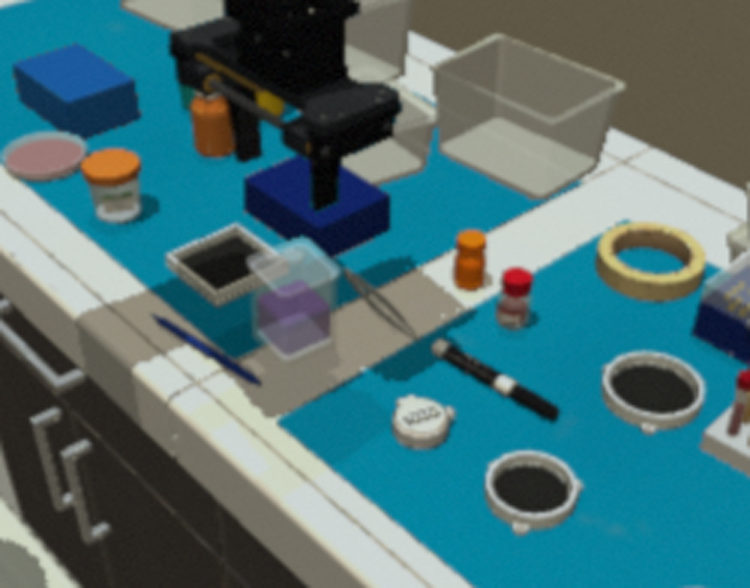

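The picture shows the open gripper at (300,150), hanging in the air behind the jar because of the viewing angle. The jar at (293,300) is square to the bench, and the fingers close along y. I'll descend and grip.

Request:
send_rows(
  commands=[
    [0,0,0,0,0,0.7,1],
    [0,0,0,0,0,1.5,1],
    [0,0,0,0,0,2.3,1],
    [0,0,0,0,0,3,1],
    [0,0,0,0,0,3.6,1],
    [0,0,0,0,0,4.1,1],
    [0,0,0,0,0,4.34,1],
    [0,0,0,0,0,4.34,1],
    [0,0,0,0,0,4.34,0],
    [0,0,0,0,0,4.34,0],
    [0,0,0,0,0,4.34,0],
    [0,0,0,0,0,4.34,0],
    [0,0,0,0,0,4.34,0],
    [0,0,0,0,0,4.34,0],
    [0,0,0,0,0,4.34,0],
    [0,0,0,0,0,4.34,0],
  ],
)

```text
time_s: 3.07
position: [0.437, 0.061, 0.0507]
tcp_rot: [[-1.0, -0.0, 0.002], [-0.0, 1.0, -0.0], [-0.002, -0.0, -1.0]]
force: [-0.4, -0.6, 6.1]
opening: 0.701
grasp_force: 29.2
```

```bash
python3 go.py .4545 .1875 .110 180
```

```text
at [0.437  0.061  0.0507] yaw -180.0 open 0.701 F [-0.4 -0.6  6.1] t 3.07 q [ -7.  35. 116.  -0.  29. -97.]
row [-0.004  0.019  0.003] [-0.586  4.217 -1.977]
```

Request:
send_rows(
  commands=[
    [0,0,0,0,0,-0.2,0],
    [0,0,0,0,0,-0.6,0],
    [0,0,0,0,0,-1.2,0],
    [0,0,0,0,0,-1.7,0],
    [0,0,0,0,0,-2,0],
    [0,0,0,0,0.2,-2,0],
    [0,0,0,-0.1,0.7,-2,0],
    [0,0,0,-0.2,1.4,-2,0],
    [0,0,0,-0.3,2.1,-2,0],
    [0,0,0,-0.4,2.8,-2,0],
    [0,0,0,-0.5,3.5,-2,0],
    [0,0,0,-0.58,4,-2,0],
    [0,0,0,-0.58,4.22,-2,0],
    [0,0,0,-0.58,4.22,-2,0],
    [0,0,0,-0.58,4.22,-2,0],
  ],
)

```text
time_s: 4.32
position: [0.4528, 0.1877, 0.1094]
tcp_rot: [[-1.0, -0.001, -0.002], [-0.001, 1.0, -0.001], [0.002, -0.001, -1.0]]
force: [-0.8, -0.1, -3.0]
opening: 0.698
grasp_force: 29.3
```

```bash
python3 go.py .4545 .1875 .054 180; python3 - <<'E'
from h import *
for n,b in(('scene',(195,150,275,260)),('top',(200,215,290,285))):
    c=optics.capture(n);u0,v0,u1,v1=b;cv2.imwrite(f'pics/b_{n}.png',cv2.resize(c['image'][v0:v1,u0:u1],None,fx=5,fy=5,interpolation=cv2.INTER_CUBIC))
    globals()[n]=c
a=cv2.imread('pics/b_scene.png');b=cv2.imread('pics/b_top.png')[:,:400];cv2.imwrite('pics/b.png',np.hstack([a,cv2.copyMakeBorder(b,0,200,0,0,0)]))
try:
    k=blob(scene,(195,150,275,260),(115,30,40),(165,255,255));m=cv2.moments(k.astype(np.float32));u=(m['m10']/m['m00'],m['m01']/m['m00']);print(cv2.contourArea(k.astype(np.float32)),onz(scene,u,.027+.06)[:2],proj(scene,(.4545,.1875,.087)),u)
except Exception as e:print(e)
E
```

```text
at [0.4528 0.1877 0.1094] yaw -179.9 open 0.698 F [-0.8 -0.1 -3. ] t 4.32 q [  9.  30. 107.  -0.  43. -81.]
row [-0.007 -0.023  0.014] [-0.062 -0.006  1.848]
302.0 [0.44720994 0.18753334] [223.7664983  189.99008799] (221.57450331125827, 190.97240618101546)
```

View pics/b.png

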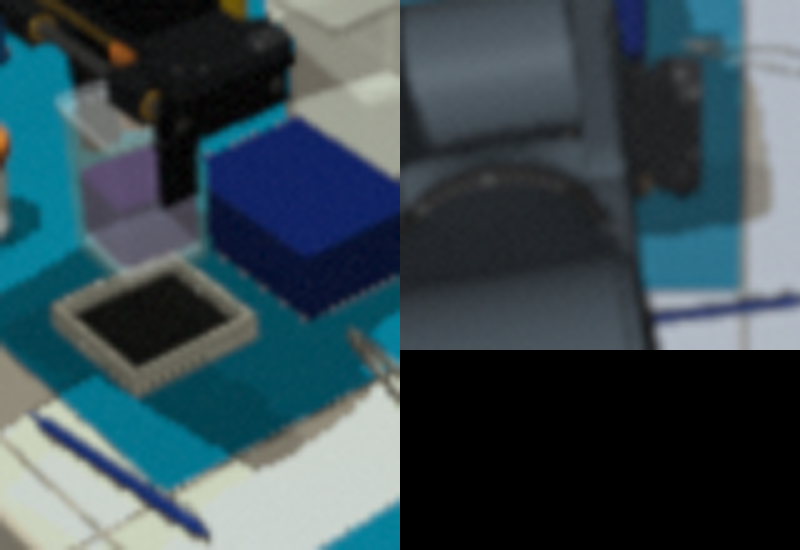

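The jar hangs upright in the grip with its foot near (225,203) in the scene. The stand's rim corners are visible, so I'll check both in plan.

```bash
python3 - <<'E'
from h import *
c=optics.capture('scene')
f=lambda u,v,z:onz(c,(195+u/5,150+v/5),z)[:2].round(4)
print('rim',[f(*q,.016) for q in((52,312),(180,258),(258,320),(140,378))],np.mean([f(*q,.016) for q in((52,312),(180,258),(258,320),(140,378))],0))
print('jar foot',[f(*q,.059) for q in((85,235),(130,270),(205,240))],'mid',(f(85,235,.059)+f(205,240,.059))/2)
E
python3 go.py .4545 .1875 .054 180
```

```text
rim [array([0.4054, 0.2169]), array([0.4911, 0.2114]), array([0.4897, 0.135 ]), array([0.4095, 0.1367])] [0.448925 0.175   ]
jar foot [array([0.4312, 0.2149]), array([0.4315, 0.1717]), array([0.4795, 0.1675])] mid [0.45535 0.1912 ]
at [0.4534 0.187  0.1098] yaw 179.9 open 0.701 F [ 1.2 -0.1 -2.5] t 4.47 q [  9.  30. 107.  -0.  43. -81.]
row [-0.004 -0.012 -0.01 ] [-0.04   0.018  1.861]
```

```bash
python3 - <<'E'
from h import *
import pickle
d=pickle.load(open('cap0.pkl','rb'));T=d['top'];S=optics.capture('scene')
def rep(n,c,box,lo,hi,z):
    k=blob(c,box,lo,hi);W=np.array([onz(c,u,z)[:2] for u in k],np.float32);R=cv2.minAreaRect(W)
    print(n,k.min(0),k.max(0),np.round(R[0],4),np.round(R[1],4),round(R[2],1),W.min(0),W.max(0))
rep('S dark',S,(203,200,245,228),(0,0,0),(180,140,70),.01)
rep('T dark',T,(215,233,250,268),(0,0,0),(180,140,70),.01)
rep('T white',T,(212,230,252,268),(0,0,100),(180,80,255),.016)
rep('S white',S,(203,198,250,230),(0,0,100),(180,80,255),.016)
E
```

```text
S dark [210 204] [240 222] [0.4513 0.1852] [0.0634 0.068 ] 89.6 [0.41719446 0.1534502 ] [0.48522082 0.21703199]
T dark [221 238] [242 259] [0.4551 0.1867] [0.066 0.066] 89.9 [0.42208552 0.15367079] [0.4881802  0.21959525]
T white [218 235] [245 262] [0.4545 0.1861] [0.0849 0.0846] 90.0 [0.4121418  0.14369896] [0.49681464 0.22854534]
S white [206 198] [245 227] [0.4558 0.1931] [0.1322 0.102 ] 82.0 [0.40248194 0.12904346] [0.5107989  0.25880444]
```

The colour masks agree: the stand is at (0.454, 0.186), and my hand-picked corners were off. I'll lower the jar.

Request:
send_rows(
  commands=[
    [0,0,0,-0.03,0,0.3,0],
    [0,0,0,-0.03,0,0.6,0],
    [0,0,0,-0.03,0,0.9,0],
    [0,0,0,-0.03,0,1.15,0],
    [0,0,0,-0.03,0,1.4,0],
    [0,0,0,-0.03,0,1.55,0],
    [0,0,0,-0.03,0,1.65,0],
    [0,0,0,-0.03,0,1.73,0],
    [0,0,0,-0.03,0,1.8,0],
    [0,0,0,-0.03,0,1.82,0],
    [0,0,0,-0.03,0,1.82,0],
    [0,0,0,-0.03,0,1.82,0],
  ],
)

```text
time_s: 5.52
position: [0.4549, 0.1879, 0.0557]
tcp_rot: [[-1.0, -0.0, 0.001], [-0.0, 1.0, 0.0], [-0.001, 0.0, -1.0]]
force: [-0.3, 0.7, -2.8]
opening: 0.7
grasp_force: 29.3
```

Request:
send_rows(
  commands=[
    [0,0,0,0,0,0.03,0],
    [0,0,0,0,0,0.05,0],
    [0,0,0,0,0,0.05,0],
  ],
)

```text
time_s: 5.77
position: [0.4555, 0.1879, 0.0548]
tcp_rot: [[-1.0, -0.0, 0.002], [-0.0, 1.0, 0.0], [-0.002, 0.0, -1.0]]
force: [0.4, -0.5, 3.1]
opening: 0.702
grasp_force: 29.3
```

```bash
python3 go.py .4545 .1875 .2 180
```

```text
at [0.4555 0.1879 0.0548] yaw -180.0 open 0.702 F [ 0.4 -0.5  3.1] t 5.77 q [  9.  36. 109.  -0.  35. -81.]
row [0.003 0.023 0.001] [ 0.024 -0.011 -4.84 ]
```

The jar has landed. I'll release it, rise and move over the cup.

Request:
send_rows(
  commands=[
    [0,0,0,0,0,0,1],
    [0,0,0,0,0,0,1],
    [0,0,0,0,0,0,1],
    [0,0,0,0,0,0,1],
    [0,0,0,0,0,-0.4,1],
    [0,0,0,0,0,-1.2,1],
    [0,0,0,0,0,-2.4,1],
    [0,0,0,0,0,-3.6,1],
    [0,0,0,0,0,-4.4,1],
    [0,0,0,0.2,1,-4.4,1],
    [0,0,0,0.5,2.4,-4.4,1],
    [0,0,0,0.7,3.6,-4.4,1],
    [0,0,0,0.92,4.8,-4.4,1],
    [0,0,0,0.92,5.14,-4,1],
    [0,0,0,0.92,5.14,-3.2,1],
    [0,0,0,0.92,5.14,-2.4,1],
    [0,0,0,0.92,5.14,-2,1],
    [0,0,0,0.92,5.14,-2,1],
  ],
)

```text
time_s: 7.27
position: [0.4246, 0.3405, 0.1105]
tcp_rot: [[-1.0, -0.0, -0.007], [-0.0, 1.0, -0.004], [0.007, -0.004, -1.0]]
force: [-1.0, -0.4, -0.1]
opening: 0.999
grasp_force: 0.0
```

```bash
python3 go.py .428 .342 .018 180; python3 - <<'E'
from h import *
S=optics.capture('scene');T=optics.capture('top')
a=cv2.resize(S['image'][130:250,150:270],(480,480),interpolation=cv2.INTER_CUBIC);cv2.imwrite('pics/c.png',a)
E
```

```text
at [0.4246 0.3405 0.1105] yaw -180.0 open 0.999 F [-1.  -0.4 -0.1] t 7.27 q [ 27.  33.  99.  -0.  48. -63.]
row [-0.043 -0.079  0.005] [-0.136  0.062  3.083]
```

View pics/c.png

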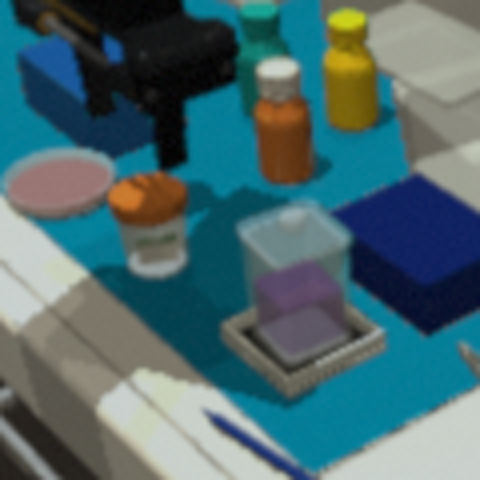

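The jar stands in its stand at (295,330). The cup at (150,225) is below the gripper. I'll descend and check before closing.

Request:
send_rows(
  commands=[
    [0,0,0,0,0,0.4,1],
    [0,0,0,0,0,1,1],
    [0,0,0,0,0,1.6,1],
    [0,0,0,0,0,2.2,1],
    [0,0,0,0,0,2.7,1],
    [0,0,0,0,0,3,1],
    [0,0,0,0,0,3.1,1],
    [0,0,0,0,0,3.1,1],
    [0,0,0,0,0,3.1,1],
  ],
)

```text
time_s: 8.12
position: [0.4278, 0.3423, 0.0218]
tcp_rot: [[-1.0, 0.0, 0.001], [0.0, 1.0, 0.001], [-0.001, 0.001, -1.0]]
force: [0.0, -0.0, 0.0]
opening: 0.997
grasp_force: 0.0
```

```bash
python3 go.py .428 .342 .018 180
```

```text
at [0.4278 0.3423 0.0218] yaw 180.0 open 0.997 F [ 0. -0.  0.] t 8.12 q [ 27.  42. 101.  -0.  36. -63.]
row [ 0.008  0.016 -0.   ] [-0.006 -0.008  0.125]
```

Request:
send_rows(
  commands=[
    [0,0,0,0,0,0.13,1],
    [0,0,0,0,0,0.13,1],
    [0,0,0,0,0,0.13,0],
    [0,0,0,0,0,0.13,0],
    [0,0,0,0,0,0.13,0],
    [0,0,0,0,0,0.13,0],
    [0,0,0,0,0,0.13,0],
    [0,0,0,0,0,0.13,0],
    [0,0,0,0,0,0.13,0],
    [0,0,0,0,0,0.13,0],
  ],
)

```text
time_s: 8.95
position: [0.4271, 0.342, 0.0171]
tcp_rot: [[-1.0, -0.0, 0.0], [-0.0, 1.0, 0.0], [-0.0, 0.0, -1.0]]
force: [-0.2, -0.5, 0.2]
opening: 0.568
grasp_force: 29.5
```

```bash
python3 go.py .428 .342 .22 180
```

```text
at [0.4271 0.342  0.0171] yaw -180.0 open 0.568 F [-0.2 -0.5  0.2] t 8.95 q [ 27.  43. 101.   0.  36. -63.]
row [0.    0.    0.001] [-3.000e-02 -1.000e-03 -6.765e+00]
```

Request:
send_rows(
  commands=[
    [0,0,0,0,0,-0.3,0],
    [0,0,0,0,0,-1,0],
    [0,0,0,0,0,-2,0],
    [0,0,0,0,0,-3.1,0],
    [0,0,0,0,0,-4.2,0],
    [0,0,0,0,0,-5.2,0],
    [0,0,0.5,-0.2,-0.5,-5.9,0],
    [0,0,1.5,-0.5,-1.5,-6.1,0],
    [0,0,2.5,-0.9,-2.5,-6.1,0],
    [0,0,3.5,-1.25,-3.5,-6.1,0],
    [0,0,4.5,-1.6,-4.5,-6.1,0],
    [0,0,5.5,-1.95,-5.5,-6.1,0],
    [0,0,6.5,-2.3,-6.5,-6.1,0],
    [0,0,7.5,-2.65,-7.5,-6.1,0],
    [0,0,8.5,-3,-8.5,-6.1,0],
    [0,0,9.5,-3.4,-9.5,-6.1,0],
    [0,0,10.5,-3.75,-10.5,-6.1,0],
    [0,0,11.2,-3.95,-11.2,-6.1,0],
    [0,0,11.5,-4,-11.5,-6.1,0],
    [0,0,11.5,-4,-11.5,-6.1,0],
  ],
)

```text
time_s: 10.62
position: [0.5474, -0.0048, 0.2004]
tcp_rot: [[-0.535, 0.845, 0.0], [0.845, 0.535, -0.0], [-0.0, 0.0, -1.0]]
force: [0.4, 0.4, -0.8]
opening: 0.567
grasp_force: 29.5
```

```bash
python3 go.py .618 -.196 .12 90
```

```text
at [ 0.5474 -0.0048  0.2004] yaw 122.3 open 0.567 F [ 0.4  0.4 -0.8] t 10.62 q [-12.  26.  95.  -0.  59. -45.]
row [4.000e-03 4.000e-03 6.469e+00] [-6.643 -1.423  2.682]
```

Request:
send_rows(
  commands=[
    [0,0,0.6,-0.6,-0.1,0,0],
    [0,0,1.6,-1.6,-0.3,0,0],
    [0,0,2.6,-2.6,-0.5,0,0],
    [0,0,3.6,-3.6,-0.8,0,0],
    [0,0,4.6,-4.6,-1,0,0],
    [0,0,5.6,-5.6,-1.2,0,0],
    [0,0,6.3,-6.4,-1.4,0.3,0],
    [0,0,6.47,-6.64,-1.42,0.9,0],
    [0,0,6.47,-6.64,-1.42,1.6,0],
    [0,0,6.47,-6.64,-1.42,2.3,0],
    [0,0,6.47,-6.64,-1.42,2.8,0],
    [0,0,6.47,-6.64,-1.42,3,0],
    [0,0,6.47,-6.64,-1.42,3,0],
    [0,0,6.47,-6.64,-1.42,3,0],
  ],
)

```text
time_s: 11.78
position: [0.6184, -0.1926, 0.1104]
tcp_rot: [[-0.004, 1.0, -0.0], [1.0, 0.004, 0.0], [0.0, -0.0, -1.0]]
force: [-0.3, -0.1, -0.8]
opening: 0.564
grasp_force: 29.5
```

```bash
python3 go.py .618 -.196 .022 90; python3 - <<'E'
from h import *
S=optics.capture('scene')
cv2.imwrite('pics/d.png',cv2.resize(S['image'][190:310,310:460],(750,600),interpolation=cv2.INTER_CUBIC))
E
```

```text
at [ 0.6184 -0.1926  0.1104] yaw 90.3 open 0.564 F [-0.3 -0.1 -0.8] t 11.78 q [-27.  40.  84.   0.  56. -27.]
row [-0.001 -0.004  0.052] [-0.114 -0.015  2.948]
```

View pics/d.png

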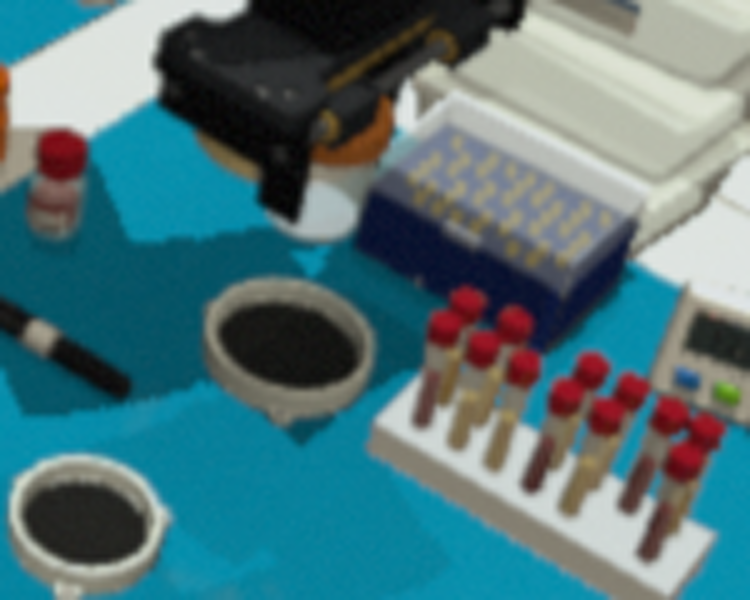

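The cup hangs upright above the wide stand at crop (290,345). The tube tops at about 80 mm and the vial box stay below the gripper body, at 92 mm. I'll lower it.

Request:
send_rows(
  commands=[
    [0,0,0.04,0,0,0.3,0],
    [0,0,0.04,0,0,0.7,0],
    [0,0,0.04,0,0,1.2,0],
    [0,0,0.04,0,0,1.7,0],
    [0,0,0.04,0,0,2.1,0],
    [0,0,0.04,0,0,2.4,0],
    [0,0,0.04,0,0,2.6,0],
    [0,0,0.04,0,0,2.7,0],
    [0,0,0.04,0,0,2.7,0],
    [0,0,0.04,0,0,2.7,0],
  ],
)

```text
time_s: 12.67
position: [0.6186, -0.1941, 0.0293]
tcp_rot: [[0.001, 1.0, 0.001], [1.0, -0.001, -0.0], [-0.0, 0.001, -1.0]]
force: [0.3, -0.7, -0.6]
opening: 0.572
grasp_force: 29.5
```

```bash
python3 go.py .618 -.196 .0215 90
```

```text
at [ 0.6186 -0.1941  0.0293] yaw 90.0 open 0.572 F [ 0.3 -0.7 -0.6] t 12.67 q [-27.  46.  86.   0.  48. -27.]
row [ 0.007  0.004 -0.009] [-0.065 -0.02   0.261]
```

Request:
send_rows(
  commands=[
    [0,0,0,-0.05,0,0.1,0],
    [0,0,0,-0.05,0,0.18,0],
    [0,0,0,-0.05,0,0.25,0],
    [0,0,0,-0.05,0,0.28,0],
    [0,0,0,-0.05,0,0.28,0],
    [0,0,0,-0.05,0,0.28,0],
  ],
)

```text
time_s: 13.17
position: [0.6184, -0.1955, 0.0211]
tcp_rot: [[0.001, 1.0, 0.0], [1.0, -0.001, -0.0], [-0.0, 0.0, -1.0]]
force: [-0.2, 0.4, 3.0]
opening: 0.562
grasp_force: 29.5
```

Request:
send_rows(
  commands=[
    [0,0,0,0,0,0,1],
    [0,0,0,0,0,0,1],
    [0,0,0,0,0,0,1],
    [0,0,0,0,0,0,1],
    [0,0,0,0,0,-0.3,1],
    [0,0,0,0,0,-1,1],
    [0,0,0,0,0,-2,1],
    [0,0,0,0,0,-3.2,1],
    [0,0,0,0,0,-4.4,1],
    [0,0,0,0,0,-5.6,1],
    [0,0,0,0,0,-6,1],
    [0,0,0,0,0,-6,1],
  ],
)

```text
time_s: 14.17
position: [0.6208, -0.1965, 0.2059]
tcp_rot: [[0.001, 1.0, 0.009], [1.0, -0.001, -0.005], [-0.005, 0.009, -1.0]]
force: [0.4, -0.1, 0.2]
opening: 0.999
grasp_force: 0.0
```

```bash
python3 go.py .5785 .385 .16 180; python3 - <<'E'
from h import *
S=optics.capture('scene')
cv2.imwrite('pics/e.png',cv2.resize(S['image'][200:320,280:430],(600,480),interpolation=cv2.INTER_CUBIC))
E
```

```text
at [ 0.6208 -0.1965  0.2059] yaw 90.0 open 0.999 F [ 0.4 -0.1  0.2] t 14.17 q [-27.  33.  80.   0.  67. -27.]
row [  0.039   0.121 -18.006] [19.39  -1.434  1.43 ]
```

View pics/e.png

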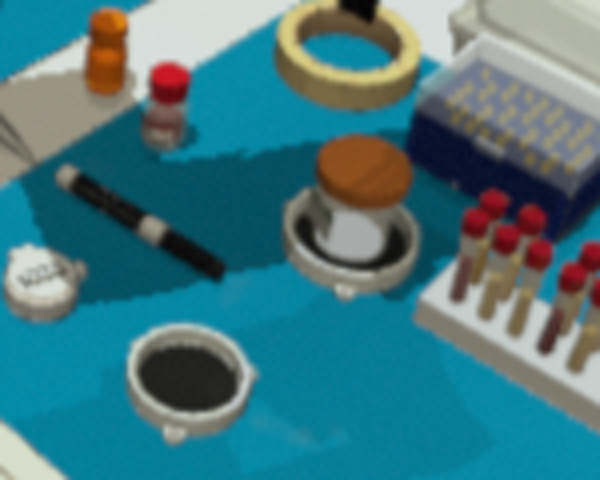

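The cup stands in its well at crop (350,230). Next is the medium bottle.

Request:
send_rows(
  commands=[
    [0,0,-0.5,0.5,0,0,1],
    [0,0,-1.5,1.6,-0.1,0,1],
    [0,0,-2.7,2.8,-0.2,0,1],
    [0,0,-3.9,4.1,-0.3,0,1],
    [0,0,-5.1,5.4,-0.4,0,1],
    [0,0,-6.3,6.7,-0.5,0,1],
    [0,0,-7.5,8,-0.6,0,1],
    [0,0,-8.7,9.3,-0.7,0,1],
    [0,0,-9.9,10.6,-0.8,0,1],
    [0,0,-11.1,11.9,-0.9,0,1],
    [0,0,-12.3,13.2,-1,0,1],
    [0,0,-13.5,14.5,-1.1,0,1],
    [0,0,-14.7,15.8,-1.2,0,1],
    [0,0,-15.9,17.1,-1.3,0,1],
    [0,0,-17.1,18.3,-1.4,0,1],
    [0,0,-18,19.1,-1.43,0.2,1],
    [0,0,-18,19.39,-1.43,0.8,1],
    [0,0,-18,19.39,-1.43,1.4,1],
    [0,0,-18,19.39,-1.43,1.4,1],
    [0,0,-18,19.39,-1.43,1.4,1],
  ],
)

```text
time_s: 15.88
position: [0.5726, 0.386, 0.1547]
tcp_rot: [[-1.0, -0.001, -0.008], [-0.001, 1.0, -0.003], [0.008, -0.003, -1.0]]
force: [0.4, -0.6, 0.2]
opening: 1.001
grasp_force: 0.0
```

```bash
python3 go.py .5785 .385 .032 180;  python3 - <<'E'
from h import *
S=optics.capture('scene')
cv2.imwrite('pics/f.png',cv2.resize(S['image'][100:210,160:290],(650,550),interpolation=cv2.INTER_CUBIC))
E
```

```text
at [0.5726 0.386  0.1547] yaw -179.9 open 1.001 F [ 0.4 -0.6  0.2] t 15.88 q [ 25.  40.  75.   0.  66. -65.]
row [-0.039 -0.09   0.013] [-0.228 -0.02   4.089]
```

View pics/f.png

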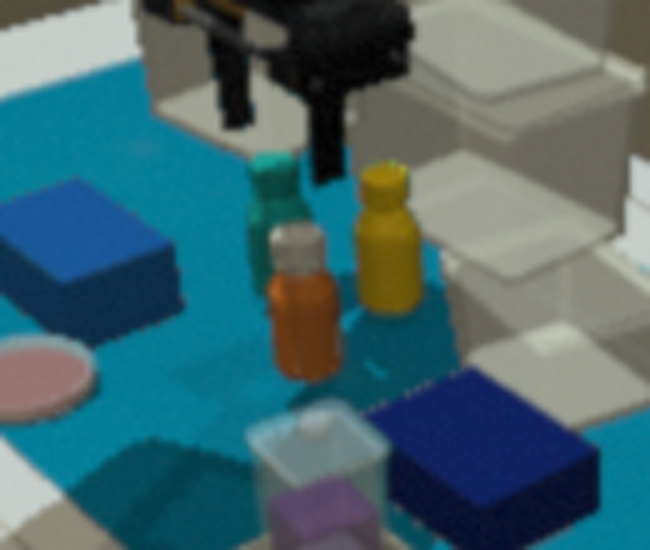

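The brown bottle at crop (305,310) is below the gripper. The yellow (388,240) and turquoise (278,220) look-alikes stay outside the fingers.

Request:
send_rows(
  commands=[
    [0,0,0,-0.05,0,0.4,1],
    [0,0,0,-0.05,0,1,1],
    [0,0,0,-0.05,0,1.7,1],
    [0,0,0,-0.05,0,2.4,1],
    [0,0,0,-0.05,0,3,1],
    [0,0,0,-0.05,0,3.5,1],
    [0,0,0,-0.05,0,3.8,1],
    [0,0,0,-0.05,0,3.9,1],
    [0,0,0,-0.05,0,3.9,1],
    [0,0,0,-0.05,0,3.9,1],
  ],
)

```text
time_s: 16.77
position: [0.5781, 0.3865, 0.0425]
tcp_rot: [[-1.0, 0.001, 0.002], [0.001, 1.0, 0.001], [-0.002, 0.001, -1.0]]
force: [-0.1, -0.7, 0.3]
opening: 1.0
grasp_force: 0.0
```

```bash
python3 go.py .5785 .385 .033 180
```

```text
at [0.5781 0.3865 0.0425] yaw 179.9 open 1.0 F [-0.1 -0.7  0.3] t 16.77 q [ 25.  48.  78.   0.  54. -65.]
row [ 0.009  0.018 -0.012] [-0.012 -0.05   0.318]
```

Request:
send_rows(
  commands=[
    [0,0,0,0,0,0.15,1],
    [0,0,0,0,0,0.3,1],
    [0,0,0,0,0,0.3,1],
    [0,0,0,0,0,0.3,0],
    [0,0,0,0,0,0.3,0],
    [0,0,0,0,0,0.3,0],
    [0,0,0,0,0,0.3,0],
    [0,0,0,0,0,0.3,0],
    [0,0,0,0,0,0.3,0],
    [0,0,0,0,0,0.3,0],
    [0,0,0,0,0,0.3,0],
    [0,0,0,0,0,0.3,0],
  ],
)

```text
time_s: 17.77
position: [0.5773, 0.3862, 0.0327]
tcp_rot: [[-1.0, 0.001, -0.0], [0.001, 1.0, -0.0], [0.0, -0.0, -1.0]]
force: [0.2, -0.8, 1.3]
opening: 0.511
grasp_force: 30.0
```

```bash
python3 go.py .4555 -.207 .2 180
```

```text
at [0.5773 0.3862 0.0327] yaw 180.0 open 0.511 F [ 0.2 -0.8  1.3] t 17.77 q [ 25.  48.  78.  -0.  53. -65.]
row [-0.002 -0.    -0.009] [  4.045 -19.778  -5.572]
```

Request:
send_rows(
  commands=[
    [0,0,0,0,0,-0.3,0],
    [0,0,0,0,0,-1,0],
    [0,0,0,0,0,-2,0],
    [0,0,0,0,0,-3,0],
    [0,0,0,0,0,-4,0],
    [0,0,0,0,0,-5,0],
    [0,0,0,0.1,-0.5,-5.6,0],
    [0,0,0,0.3,-1.5,-5.7,0],
    [0,0,0,0.5,-2.5,-5.7,0],
    [0,0,0,0.7,-3.6,-5.7,0],
    [0,0,0,0.95,-4.7,-5.7,0],
    [0,0,0,1.2,-5.8,-5.7,0],
    [0,0,0,1.4,-6.9,-5.7,0],
    [0,0,0,1.65,-8,-5.7,0],
    [0,0,0,1.85,-9.1,-5.7,0],
    [0,0,0,2.1,-10.2,-5.7,0],
    [0,0,0,2.3,-11.2,-5.7,0],
    [0,0,0,2.45,-12,-5.7,0],
    [0,0,0,2.5,-12.2,-5.7,0],
    [0,0,0,2.5,-12.2,-5.7,0],
  ],
)

```text
time_s: 19.43
position: [0.5019, 0.019, 0.2042]
tcp_rot: [[-1.0, 0.004, 0.001], [0.004, 1.0, 0.0], [-0.001, 0.0, -1.0]]
force: [0.6, -0.7, -0.5]
opening: 0.511
grasp_force: 30.0
```

```bash
python3 go.py .4555 -.207 .12 180
```

```text
at [0.5019 0.019  0.2042] yaw 179.8 open 0.511 F [ 0.6 -0.7 -0.5] t 19.43 q [ -11.   22.  101.    0.   57. -100.]
row [ 0.001  0.007 -0.048] [ 1.517 -7.54   2.805]
```

Request:
send_rows(
  commands=[
    [0,0,0,0.1,-0.5,0,0],
    [0,0,0,0.3,-1.5,0,0],
    [0,0,0,0.5,-2.5,0,0],
    [0,0,0,0.7,-3.5,0,0],
    [0,0,0,0.9,-4.5,0,0],
    [0,0,0,1.1,-5.5,0,0],
    [0,0,0,1.3,-6.5,0,0],
    [0,0,0,1.45,-7.2,0.1,0],
    [0,0,0,1.5,-7.5,0.5,0],
    [0,0,0,1.5,-7.5,1.2,0],
    [0,0,0,1.5,-7.5,2,0],
    [0,0,0,1.5,-7.5,2.6,0],
    [0,0,0,1.5,-7.5,2.8,0],
    [0,0,0,1.5,-7.5,2.8,0],
    [0,0,0,1.5,-7.5,2.8,0],
  ],
)

```text
time_s: 20.68
position: [0.4577, -0.2041, 0.12]
tcp_rot: [[-1.0, -0.0, 0.001], [-0.0, 1.0, -0.0], [-0.001, -0.0, -1.0]]
force: [0.2, 0.2, 0.5]
opening: 0.515
grasp_force: 30.0
```

```bash
python3 go.py .4555 -.207 .0367 180
```

```text
at [ 0.4577 -0.2041  0.12  ] yaw -180.0 open 0.515 F [0.2 0.2 0.5] t 20.68 q [ -37.   30.  105.    0.   45. -127.]
row [-0.002  0.007  0.004] [ 0.075 -0.098  2.777]
```

Request:
send_rows(
  commands=[
    [0,0,0,0.05,-0.05,0.3,0],
    [0,0,0,0.05,-0.05,0.8,0],
    [0,0,0,0.05,-0.05,1.3,0],
    [0,0,0,0.05,-0.05,1.8,0],
    [0,0,0,0.05,-0.05,2.2,0],
    [0,0,0,0.05,-0.05,2.45,0],
    [0,0,0,0.05,-0.05,2.55,0],
    [0,0,0,0.05,-0.05,2.55,0],
    [0,0,0,0.05,-0.05,2.55,0],
  ],
)

```text
time_s: 21.43
position: [0.4558, -0.2064, 0.0436]
tcp_rot: [[-1.0, 0.001, 0.001], [0.001, 1.0, -0.001], [-0.001, -0.001, -1.0]]
force: [0.7, 0.1, -0.7]
opening: 0.518
grasp_force: 30.0
```

```bash
python3 go.py .4555 -.207 .0367 180; python3 - <<'E'
from h import *
S=optics.capture('scene')
cv2.imwrite('pics/g.png',cv2.resize(S['image'][220:320,270:380],(660,600),interpolation=cv2.INTER_CUBIC))
E
```

```text
at [ 0.4558 -0.2064  0.0436] yaw 180.0 open 0.518 F [ 0.7  0.1 -0.7] t 21.43 q [ -37.   38.  108.   -0.   34. -127.]
row [-0.008  0.01  -0.008] [ 0.009 -0.021  0.231]
```

View pics/g.png

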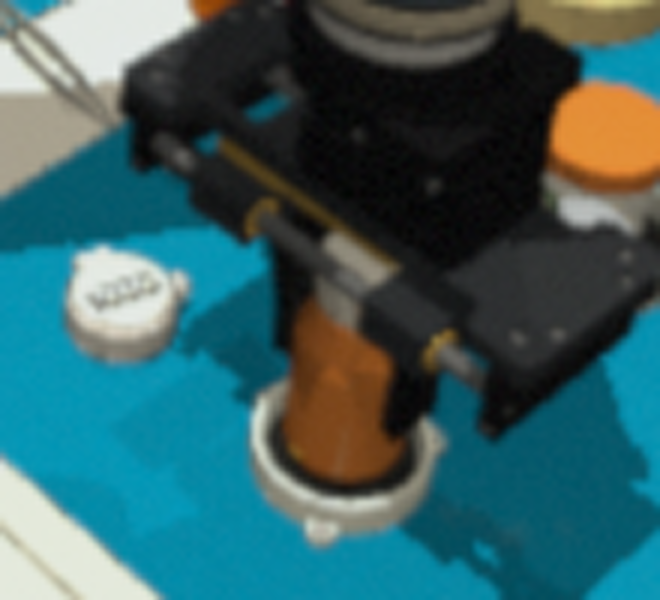

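The bottle at (345,430) is inside the well and centred. I'll lower it to the floor.

Request:
send_rows(
  commands=[
    [0,0,0,0,-0.02,0.1,0],
    [0,0,0,0,-0.02,0.18,0],
    [0,0,0,0,-0.02,0.23,0],
    [0,0,0,0,-0.02,0.25,0],
    [0,0,0,0,-0.02,0.25,0],
    [0,0,0,0,-0.02,0.25,0],
  ],
)

```text
time_s: 21.98
position: [0.4556, -0.2069, 0.0366]
tcp_rot: [[-1.0, 0.001, 0.001], [0.001, 1.0, -0.001], [-0.001, -0.001, -1.0]]
force: [-0.9, 1.0, 7.9]
opening: 0.515
grasp_force: 30.0
```

Contact is at 7.9 N, so it's seated. I'll release it and rise.

Request:
send_rows(
  commands=[
    [0,0,0,0,0,-0.02,0.1],
    [0,0,0,0,0,-0.02,1],
    [0,0,0,0,0,-0.02,1],
    [0,0,0,0,0,-0.02,1],
    [0,0,0,0,0,-0.02,1],
    [0,0,0,0,0,-0.4,1],
    [0,0,0,0,0,-1.2,1],
    [0,0,0,0,0,-2.2,1],
    [0,0,0,0,0,-3.4,1],
    [0,0,0,0,0,-4.6,1],
    [0,0,0,0,0,-5.4,1],
    [0,0,0,0,0,-5.4,1],
    [0,0,0,0,0,-5.4,1],
  ],
)

```text
time_s: 23.07
position: [0.456, -0.2071, 0.199]
tcp_rot: [[-1.0, 0.001, 0.003], [0.001, 1.0, -0.002], [-0.003, -0.002, -1.0]]
force: [0.4, 0.0, 0.6]
opening: 0.998
grasp_force: 0.0
```

```bash
python3 go.py .602 -.047 .1 90; python3 - <<'E'
from h import *
S=optics.capture('scene');T=optics.capture('top')
cen=lambda k:np.array([cv2.moments(k.astype(np.float32))[a] for a in('m10','m01')])/cv2.moments(k.astype(np.float32))['m00']
ks=blob(S,(312,210,332,228),(-12,120,60),(8,255,255))
k=ks[ks[:,1]<=np.median(ks[:,1])];print('scene cap',cen(ks),ks.min(0),ks.max(0))
b=cen(ks);print('scene cap@.051',onz(S,b,.051))
# foot bottom row of bottle
cv2.imwrite('pics/h.png',cv2.resize(S['image'][200:320,280:430],(600,480),interpolation=cv2.INTER_CUBIC))
E
```

```text
at [ 0.456  -0.2071  0.199 ] yaw 180.0 open 0.998 F [0.4 0.  0.6] t 23.07 q [ -37.   23.  101.   -0.   56. -127.]
row [6.0000e-03 4.6000e-02 1.7992e+01] [-4.853  5.347  3.302]
scene cap [322.4822695  221.31560284] [318 216] [326 225]
scene cap@.051 [ 0.59667901 -0.0556123   0.051     ]
```

View pics/h.png

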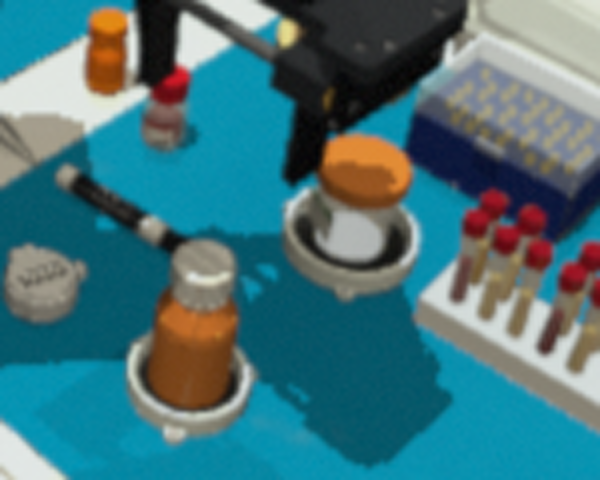

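The medium bottle is seated at crop (192,340). Last is the small red-cap bottle at (165,108). I'll close along x with a part opening, to clear the orange look-alike at (107,50).

Request:
send_rows(
  commands=[
    [0,0,0.6,-0.2,0.2,0,0.65],
    [0,0,1.8,-0.5,0.5,0,0.65],
    [0,0,3.1,-0.8,0.9,0,0.65],
    [0,0,4.4,-1.2,1.3,0,0.65],
    [0,0,5.7,-1.6,1.7,0,0.65],
    [0,0,7,-2,2.1,0,0.65],
    [0,0,8.3,-2.4,2.5,0,0.65],
    [0,0,9.6,-2.8,2.9,0,0.65],
    [0,0,10.9,-3.2,3.4,0,0.65],
    [0,0,12.2,-3.6,3.9,0,0.65],
    [0,0,13.5,-4,4.3,0,0.65],
    [0,0,14.8,-4.4,4.7,0,0.65],
    [0,0,16.1,-4.7,5.1,0,0.65],
    [0,0,17.3,-4.87,5.32,0.3,0.65],
    [0,0,18,-4.87,5.32,1,0.65],
    [0,0,18,-4.87,5.32,1.8,0.65],
    [0,0,18,-4.87,5.32,2.6,0.65],
    [0,0,18,-4.87,5.32,3,0.65],
    [0,0,18,-4.87,5.32,3,0.65],
    [0,0,18,-4.87,5.32,3,0.65],
  ],
)

```text
time_s: 24.83
position: [0.6006, -0.047, 0.1061]
tcp_rot: [[0.001, 1.0, -0.003], [1.0, -0.001, 0.001], [0.001, -0.003, -1.0]]
force: [0.7, -0.0, -1.1]
opening: 0.651
grasp_force: 0.0
```

```bash
python3 go.py .6025 -.0475 .0145 90; python3 - <<'E'
from h import *
S=optics.capture('scene')
cv2.imwrite('pics/i.png',cv2.resize(S['image'][160:260,270:370],(600,600),interpolation=cv2.INTER_CUBIC))
E
```

```text
at [ 0.6006 -0.047   0.1061] yaw 89.9 open 0.651 F [ 0.7 -0.  -1.1] t 24.83 q [-15.  37.  91.   0.  52. -15.]
row [-0.04  -0.011 -0.01 ] [-0.02   0.073  3.053]
```

View pics/i.png

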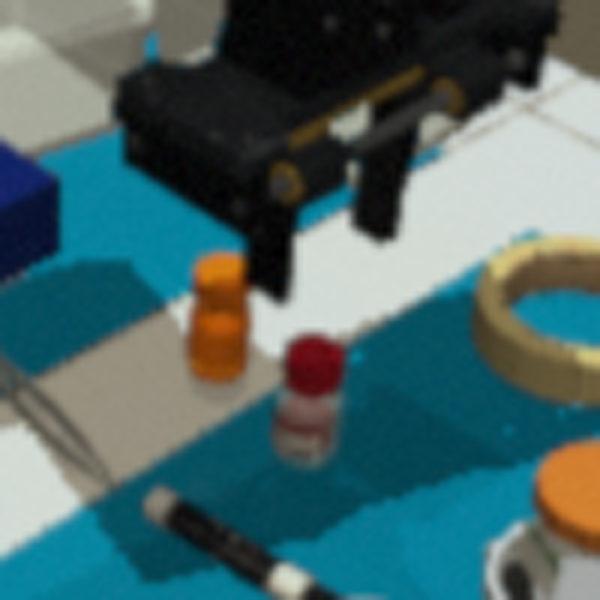

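The red-cap bottle at (310,400) lies below the fingers, and the orange one at (220,315) is clear. I'll descend.

Request:
send_rows(
  commands=[
    [0,0,0,0,0,0.4,0.65],
    [0,0,0,0,0,1,0.65],
    [0,0,0,0,0,1.6,0.65],
    [0,0,0,0,0,2.1,0.65],
    [0,0,0,0,0,2.5,0.65],
    [0,0,0,0,0,2.75,0.65],
    [0,0,0,0,0,2.85,0.65],
    [0,0,0,0,0,2.85,0.65],
    [0,0,0,0,0,2.85,0.65],
    [0,0,0,0,0,2.85,0.65],
  ],
)

```text
time_s: 25.72
position: [0.6023, -0.0474, 0.023]
tcp_rot: [[0.001, 1.0, 0.002], [1.0, -0.001, -0.0], [-0.0, 0.002, -1.0]]
force: [0.3, 0.3, -1.1]
opening: 0.648
grasp_force: 0.0
```

```bash
python3 go.py .6025 -.0475 .0148 90
```

```text
at [ 0.6023 -0.0474  0.023 ] yaw 90.0 open 0.648 F [ 0.3  0.3 -1.1] t 25.72 q [-15.  44.  93.  -0.  43. -15.]
row [ 0.021  0.006 -0.008] [-0.005  0.005  0.274]
```

Request:
send_rows(
  commands=[
    [0,0,0,0,0,0.15,0.65],
    [0,0,0,0,0,0.27,0.65],
    [0,0,0,0,0,0.27,0.65],
    [0,0,0,0,0,0.27,0],
    [0,0,0,0,0,0.27,0],
    [0,0,0,0,0,0.27,0],
    [0,0,0,0,0,0.27,0],
    [0,0,0,0,0,0.27,0],
    [0,0,0,0,0,0.27,0],
    [0,0,0,0,0,0.27,0],
    [0,0,0,0,0,0.27,0],
  ],
)

```text
time_s: 26.63
position: [0.6016, -0.0472, 0.0141]
tcp_rot: [[0.001, 1.0, 0.0], [1.0, -0.001, -0.0], [-0.0, 0.0, -1.0]]
force: [-0.4, 1.1, 0.6]
opening: 0.333
grasp_force: 30.0
```

```bash
python3 go.py .449 -.370 .2 90
```

```text
at [ 0.6016 -0.0472  0.0141] yaw 90.0 open 0.333 F [-0.4  1.1  0.6] t 26.63 q [-15.  45.  93.  -0.  42. -15.]
row [ 0.001  0.001 -0.008] [-10.764  -5.078  -6.195]
```

Request:
send_rows(
  commands=[
    [0,0,0,0,0,-0.2,0],
    [0,0,0,0,0,-0.7,0],
    [0,0,0,0,0,-1.5,0],
    [0,0,0,0,0,-2.5,0],
    [0,0,0,0,0,-3.5,0],
    [0,0,0,0,0,-4.5,0],
    [0,0,0,-0.4,-0.2,-5.3,0],
    [0,0,0,-1.2,-0.6,-5.7,0],
    [0,0,0,-2.1,-1,-5.8,0],
    [0,0,0,-3,-1.4,-5.8,0],
    [0,0,0,-4,-1.9,-5.8,0],
    [0,0,0,-5,-2.4,-5.8,0],
    [0,0,0,-6,-2.8,-5.8,0],
    [0,0,0,-7,-3.3,-5.8,0],
    [0,0,0,-8,-3.8,-5.8,0],
    [0,0,0,-9,-4.2,-5.8,0],
    [0,0,0,-9.9,-4.7,-5.8,0],
    [0,0,0,-10.5,-5,-5.8,0],
    [0,0,0,-10.76,-5.08,-5.8,0],
    [0,0,0,-10.76,-5.08,-5.8,0],
  ],
)

```text
time_s: 28.3
position: [0.4484, -0.3717, 0.1883]
tcp_rot: [[0.004, 1.0, 0.001], [1.0, -0.004, -0.001], [-0.001, 0.001, -1.0]]
force: [0.1, 0.1, -0.6]
opening: 0.327
grasp_force: 30.0
```

```bash
python3 go.py .449 -.370 .0185 90
```

```text
at [ 0.4484 -0.3717  0.1883] yaw 89.8 open 0.327 F [ 0.1  0.1 -0.6] t 28.3 q [-51.  29.  90.  -0.  60. -50.]
row [ 0.008  0.01  -0.042] [0.06  0.015 5.661]
```

Request:
send_rows(
  commands=[
    [0,0,0,0,0,0.3,0],
    [0,0,0,0,0,1,0],
    [0,0,0,0,0,1.9,0],
    [0,0,0,0,0,2.8,0],
    [0,0,0,0,0,3.6,0],
    [0,0,0,0,0,4.2,0],
    [0,0,0,0,0,4.7,0],
    [0,0,0,0,0,5,0],
    [0,0,0,0,0,5,0],
    [0,0,0,0,0,5,0],
  ],
)

```text
time_s: 29.13
position: [0.4493, -0.3686, 0.0377]
tcp_rot: [[-0.001, 1.0, -0.001], [1.0, 0.001, 0.001], [0.001, -0.001, -1.0]]
force: [0.2, -0.5, 0.5]
opening: 0.328
grasp_force: 30.0
```

```bash
python3 go.py .449 -.370 .0182 90; python3 - <<'E'
from h import *
S=optics.capture('scene')
cv2.imwrite('pics/j.png',cv2.resize(S['image'][290:380,330:450],(600,450),interpolation=cv2.INTER_CUBIC))
r=blob(S,(355,310,410,360),(-12,120,60),(8,255,255));print(r.min(0),r.max(0),cv2.contourArea(r.astype(np.float32)),proj(S,(.449,-.37,.068)))
k=blob(S,(366,326,402,362),(0,0,0),(180,140,70));print(k.min(0),k.max(0))
E
```

```text
at [ 0.4493 -0.3686  0.0377] yaw 90.0 open 0.328 F [ 0.2 -0.5  0.5] t 29.13 q [-50.  42.  96.   0.  42. -50.]
row [-0.007 -0.012  0.008] [-0.048 -0.01   0.651]Traceback (most recent call last):
  File "<stdin>", line 4, in <module>
  File "h.py", line 21, in blob
    return max(k,key=cv2.contourArea).reshape(-1,2)+[u0,v0]
           ~~~^^^^^^^^^^^^^^^^^^^^^^^
ValueError: max() iterable argument is empty
```

Request:
send_rows(
  commands=[
    [0,0,0,-0.05,0,0.15,0],
    [0,0,0,-0.05,0,0.3,0],
    [0,0,0,-0.05,0,0.42,0],
    [0,0,0,-0.05,0,0.52,0],
    [0,0,0,-0.05,0,0.6,0],
    [0,0,0,-0.05,0,0.63,0],
    [0,0,0,-0.05,0,0.63,0],
    [0,0,0,-0.05,0,0.63,0],
  ],
)

```text
time_s: 29.85
position: [0.4489, -0.3714, 0.0191]
tcp_rot: [[0.001, 1.0, -0.0], [1.0, -0.001, 0.0], [0.0, -0.0, -1.0]]
force: [0.2, 0.1, -0.5]
opening: 0.328
grasp_force: 30.0
```

Request:
send_rows(
  commands=[
    [0,0,0,0,0,0.03,0],
    [0,0,0,0,0,0.04,0],
    [0,0,0,0,0,0.04,0],
  ],
)

```text
time_s: 30.1
position: [0.449, -0.3715, 0.0182]
tcp_rot: [[0.001, 1.0, 0.0], [1.0, -0.001, -0.0], [-0.0, 0.0, -1.0]]
force: [0.5, 0.3, 1.2]
opening: 0.333
grasp_force: 30.0
```

Contact comes at the expected height. I'll open, rise and move clear.

Request:
send_rows(
  commands=[
    [0,0,0,0,0,0,0.45],
    [0,0,0,0,0,0,0.65],
    [0,0,0,0,0,0,0.65],
    [0,0,0,0,0,0,0.65],
    [0,0,0,0,0,-0.3,0.65],
    [0,0,0,0,0,-1,0.65],
    [0,0,0,0,0,-2,0.65],
    [0,0,0,0,0,-3.2,0.65],
    [0,0,0,0,0,-4.4,0.65],
    [0,0,0,0,0,-5.6,0.65],
    [0,0,0,0,0,-6.5,0.65],
    [0,0,0,0,0,-6.5,0.65],
    [0,0,0,0,0,-6.5,0.65],
    [0,0,0,0,0,-6.5,0.65],
    [0,0,0,0,0,-6.5,0.65],
    [0,0,0,0,0,-6.5,0.65],
  ],
)

```text
time_s: 31.43
position: [0.4482, -0.3704, 0.2113]
tcp_rot: [[0.001, 1.0, -0.002], [1.0, -0.001, 0.003], [0.003, -0.002, -1.0]]
force: [-0.8, 0.3, 0.7]
opening: 0.645
grasp_force: 0.0
```

```bash
python3 - <<'E'
from h import *
S=optics.capture('scene')
a=S['image'][200:370,200:430];cv2.imwrite('pics/k.png',cv2.resize(a,(782,578),interpolation=cv2.INTER_CUBIC))
print(read_state()['force'],read_state()['time_s'])
k=blob(S,(278,258,304,282),(0,0,110),(180,70,255));m=cv2.moments(k.astype(np.float32));print('tally',onz(S,(m['m10']/m['m00'],m['m01']/m['m00']),.022))
E
```

```text
[-0.20295886 -0.15953123 -0.04991289] 31.4833
tally [ 0.43077907 -0.10831575  0.022     ]
```

View pics/k.png

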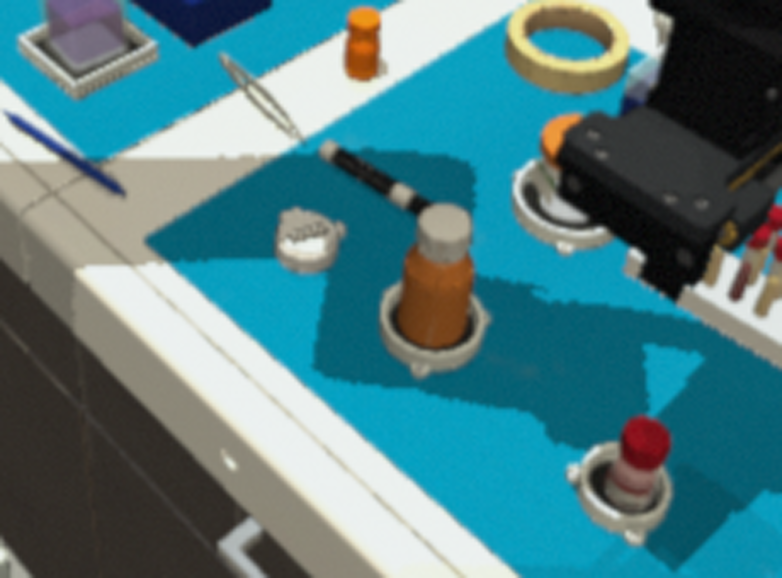

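All four containers stand in their wells, and the tally counter at (308,240) is untouched. I'll check the small bottle's slight apparent lean at (640,465) against perspective.

```bash
python3 - <<'E'
from h import *
S=optics.capture('scene');s=3.4
for z in(.004,.02,.048,.062):print(z,((proj(S,(.449,-.371,z))-[200,200])*s).round(0),((proj(S,(.4556,-.207,z*1.58))-[200,200])*s).round(0))
k=blob(S,(375,318,400,340),(-12,120,40),(10,255,255));r=cv2.minAreaRect(k.astype(np.float32));print(((np.array(r[0])-200)*s).round(0),((k.min(0)-200)*s),((k.max(0)-200)*s),onz(S,r[0],.053))
E
```

```text
0.004 [623. 486.] [431. 318.]
0.02 [628. 471.] [434. 293.]
0.048 [637. 443.] [441. 247.]
0.062 [641. 428.] [444. 223.]
[644. 444.] [622.2 418.2] [666.4 469.2] [ 0.4482391  -0.37565215  0.053     ]
```

The projection predicts exactly this lean, so the bottle is upright. I'll hand in.

```bash
python3 -c "
from rig import bot
print(bot.hand_in())"
```

```text
the job is handed in; nothing more can be done
None
```

The job is handed in at about 31 s of the 112 s limit: all four containers stand upright in their own stands, and the tally counter and look-alikes were left alone; the hand-in gave no verdict.

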